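# Snap the tube rotor onto a mini centrifuge

### The arm

A 6-joint arm with a two-finger parallel gripper is mounted at the origin on the work surface. World frame = base frame: x ahead of the robot, y to its left, z up, the work surface at z = 0. Lengths are in mm, angles in rad, forces in N, time in s.
With the tool pointing down it reaches from about 275 to 750 mm from the base axis. Payload 10.2 kg.
Tool frame: the origin (TCP) lies at the very end of the fingers, on their centre line; the grasp point (between the pads) lies 19 mm behind it; z points along the fingers, y is the line along which they close (so a half turn about z gives the same grasp; the last joint's range is limited). The gripper opens to 85 mm and grips with 20 to 120 N. Pads are 22 mm wide; open, the fingers measure 114 mm over their backs; the gripper's body (76 mm by 85 mm) begins 54 mm behind the grasp point. The pads swing forward as they close: fully open they stand 13 mm farther back than shut.
Start: joints at [-1.368, 0.313, 1.498, -0, 1.331, -0.223], TCP at [216.839, -478.134, 231.294] pointing down, gripper open.
Joint ranges: [-2.94, 2.94], [-0.97, 2.17], [0.19, 2.56], [-1.23, 4.37], [0.02, 3.11], [-2.88, 2.88]. Speed limits (rad/s): [2.39, 2.39, 3.01, 3.14, 3.14, 3.14].

### API

Orientations are given as a unit quaternion [w, x, y, z].
In Python, from rig import ctrl gives the robot as it stands.
- The arm moves only by the shell command python3 -m inch 'ROWS' [OPENING] [FORCE]. ROWS is text: rows parted by semicolons, each of 6 numbers parted by spaces: the shift along the tool's x, y, z in mm, then the turn, a rotation vector about the tool's x, y, z in units of 6 degrees (1.0 is 6 degrees). A call has exactly 10 rows; each row shifts and turns the commanded pose from where the row before left it, along the tool's axes as they then stand; what a row does not reach is not made up. A row lasts 1/12 s, in which the tool goes at most 41.7 mm and 7.16 degrees, less where a joint would pass 70% of its speed; a pose out of reach is approached as far as the arm can. A call with a gripper value outside its range is refused whole. OPENING is the opening, from 0 (shut) to 1 (fully open), set as the call begins (- or left out, the last holds). The fingers move at their own pace and stop on an object; FORCE is the grip in N (left out, the last holds). Time passes only in rows, so rows that do not move let the fingers close, or fill a call up. It gives the time, the measured TCP pose, the force, the opening and the grip force at its end, in the units of the state.
- ctrl.sense(): the state, without advancing time (a new reading comes with each control period).
- ctrl.capture(name): name is "scene" or "top" or "wrist"; returns a dict with "image" (384x512x3 uint8, red, green, blue), "intrinsics" (3x3 intrinsics, pixels), "rvec" (rotation vector, rad) and "tvec" (3), from world to camera coordinates, as OpenCV has them. Camera axes: x right, y down, z forward; pixel columns grow to the right and rows downward; lengths in mm; the calibration is good to about 2 mm. A picture is of the moment at which its call begins. There is no depth.
- ctrl.finish_job(): hands the job in; it is judged then, once.
The state is a dict: "time_s": time; "joints": joint angles; "dq": joint speeds; "tau": joint torques, N m; "eef_pos": TCP position; "ee_rot": TCP orientation; "force": force on the tool from outside, world axes, zero at the start; "wrist_torque": the same for the moment, N m; "grip_width": opening from 0.0 (shut) to 1.0 (fully open); "grip_force": force on a finger pad.
Only numpy, scipy, OpenCV 4.12 (cv2) and the standard library are available. Lean on these libraries where they do the work, as an engineer would, in place of code of your own. Each camera call takes 0.05 s, during which the arm holds its last target. There are 200 camera calls.

### The job

The open mini centrifuge on the bench has no rotor: take the tube rotor (the round one with the ring of eight tube pockets, not the one with two straight strips) by its knob, set it upright on the spindle and push it straight down until it snaps fully home. Keep hold of it and keep pressing it down firmly onto the spindle, and finish like that, without letting go. Leave everything else on the bench where it stands.

Things in the scene. Friction and masses are not known exactly. Their poses are not given: they have to be found in the camera images.
- tube_rotor: The rotor to fit: light grey plastic, a ring of eight short open tube pockets leaning at 45 degrees round an upright fluted knob. Loose, 80 to 150 g, round about z, 90 mm across, standing on the bench. Origin: centre of its underside, z up through the knob. Pockets reach up to 28 mm above the origin.
- rotor_hub_face (a point): Centre of the tube rotor's flat hub underside, 2 mm above its origin, at the mouth of a blind bore: lip 16 mm across and 2 mm thick, wider groove above it, then 15 to 32 mm above the hub face a close bore of 11.6 mm diameter. It rests on the spindle's shoulder (spindle_seat) when the rotor is home.
- rotor_knob_top (a point): Centre of the top of the tube rotor's round knob, 54 mm above the rotor's origin. The knob is 26 mm in diameter and free to grip from 30 to 54 mm above the origin.
- centrifuge: White round mini centrifuge, fixed to the bench, 154 mm across and 60 mm high to the rim of its open bowl (bowl 122 mm across inside), control nose towards its own -x (front), clear lid hinged at its own +x (back) side and standing open. Origin under the spindle's axis at bench level, z up.
- spindle_seat (a point): Centre of the spindle's flat shoulder (28 mm across) in the bowl, 46 mm up; the rotor's hub face sits on it when home. Above it four sprung fingers form the snap catch, 19.4 mm across at their noses 5.4 mm up. A rotor set on rests on them, hub face 7 to 9 mm up; pushing takes 12 to 22 N, drops suddenly 5 to 6 mm up, then it slides easily, clicks under the noses and stops hard on the shoulder.
- spindle_tip (a point): Top of the spindle's cone-shaped tip, 31 mm above the shoulder on the same axis; below the 6 mm long cone the head is 10 mm in diameter, down to 14 mm above the shoulder.
- centrifuge_lid (a joint): Opening of the clear lid, rad: 0 shut, about 2.0 to 2.2 as it stands open, leaning back behind the bowl (hinge 78 mm behind the spindle axis, 64 mm above the bench; lid 152 mm long, its top up to 205 mm above the bench: carry things over or round it). Stays where it is.
- strip_rotor: The other rotor, to be left alone: same grey plastic and same knob, but a rectangular body of 70 x 84 mm with two straight tilted strips of eight small holes. Loose, origin at the centre of its underside, knob top 54 mm up.
- beaker: Glass beaker, 66 mm across, 85 mm high, loose bystander; origin at the centre of its underside.
- amber_bottle: Amber glass bottle with black cap, 52 mm across, 115 mm high, loose bystander; origin at the centre of its underside.
- white_bottle: White plastic reagent bottle, 62 mm across, 150 mm high, loose bystander; origin at the centre of its underside.
- wash_bottle: White wash bottle with bent spout, 68 mm across, 180 mm high, spout reaching 58 mm to its own -x; loose bystander; origin at the centre of its underside.
- tube_rack: White rack with capped microtubes, 58 x 130 x 45 mm, long along its own y; loose bystander; origin at the centre of its underside.
- marker: Marker pen lying down, 125 mm long along its own x, 13 mm thick; loose bystander; origin at the centre of its underside.
Not all that is in view belongs to the job. What is shaped like the tube_rotor but black or yellow is not meant.

How it is judged:
By the outcome, as a careful person would: the job done as asked, in the order asked, and still so for the second after the job is handed in, while the arm keeps its last pose, push and grip.
It also fails if it takes over 48 s, if anything falls off the work surface, if the arm or the gripper's body presses on something with over 40 N, if the wrist force passes 120 N, or if a joint passes its speed limit or range.

## Working session

There is one attempt and no reset: what is moved stays moved. The work goes in short steps, Python scripts to look and compute and a shell command to move; the robot and the scene stay as the last step left them, time stands still between calls to the robot, and variables do not carry over. Pictures are saved under pics/ and viewed, at most 10 in all, crops included, and the job is handed in when it is done.

```bash
mkdir -p pics
cat > h.py <<'E'
import numpy as np,cv2
from rig import ctrl
def cap(n,f):
    c=ctrl.capture(n);cv2.imwrite('pics/'+f+'.png',c['image'][:,:,::-1]);np.savez('pics/'+f,**c);return c
def ray(c,px,z):
    K=np.array(c['intrinsics'],float);R=cv2.Rodrigues(np.array(c['rvec'],float))[0];t=np.array(c['tvec'],float).ravel()
    d=R.T@np.linalg.inv(K)@np.array([px[0],px[1],1.]);o=-R.T@t
    return o+d*(z-o[2])/d[2]
def proj(c,p):
    return cv2.projectPoints(np.array([p],float),np.array(c['rvec'],float),np.array(c['tvec'],float),np.array(c['intrinsics'],float),None)[0].ravel()
E
python3 - <<'E'
from h import *
a=cap('top','t1');b=cap('scene','s1')
cv2.imwrite('pics/both.png',np.vstack([cv2.resize(x['image'],(400,300))[:,:,::-1] for x in (a,b)]))
for c in(a,b):
    R=cv2.Rodrigues(np.array(c['rvec'],float))[0];print(-R.T@np.array(c['tvec']).ravel(),R[2])
print(ctrl.sense())
E
```

```text
[ 335.10002089  -15.10819439 1288.96302149] [ 0.14418331 -0.00246907 -0.98954792]
[1013.22505766 -780.23161642  693.87487353] [-0.45562859  0.69798774 -0.55246331]
{'time_s': 0.1, 'joints': array([-1.36838782e+00,  3.13414895e-01,  1.49835445e+00,  4.67006417e-05,
        1.33099855e+00, -2.23394642e-01]), 'dq': array([ 8.46099286e-05, -1.65174362e-03, -1.88160896e-03, -7.23795111e-04,
       -1.47981271e-03,  1.40424869e-04]), 'tau': array([ 2.77803098e-03, -4.12899113e+01, -2.60142857e+01, -1.66811210e-04,
        3.05493719e-03, -5.69906661e-06]), 'eef_pos': array([ 216.80864843, -477.89547576,  230.78414213]), 'ee_rot': array([-5.87352327e-04,  9.77422942e-01,  2.11291379e-01,  2.88435143e-05]), 'force': array([-0.56474189, -0.17398392, -1.00735448]), 'wrist_torque': array([-0.01418288,  0.0402696 , -0.0470914 ]), 'grip_force': 0.0, 'grip_width': 0.9992164259565344}
```

View pics/t1.png

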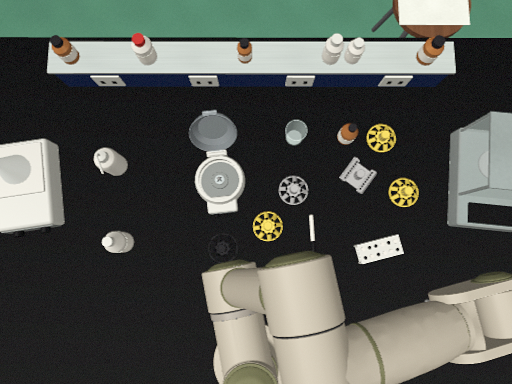

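View pics/s1.png

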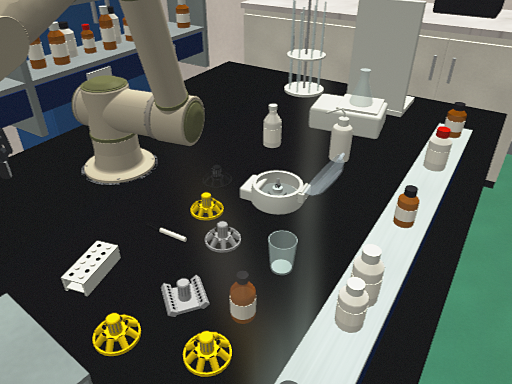

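Top view: the grey ring of pockets at (293,190) (scene (222,238)) is the candidate. The other shapes are grey strip rotor (358,174), yellow rotors (267,226), (403,192), (381,138) and a black one (222,247). Only the first is grey with a round ring of pockets. The centrifuge spindle is at about (219,180), with the lid leaning towards +x. I'll measure and confirm in a crop.

Run:
```python
from h import *
a=np.load('pics/t1.npz');b=np.load('pics/s1.npz')
def blob(c,x0,x1,y0,y1,lo=60,name=''):
    im=c['image'][y0:y1,x0:x1].astype(int)
    m=((im.min(2)>lo)&(im.max(2)-im.min(2)<30)).astype(np.uint8)
    n,l,s,ce=cv2.connectedComponentsWithStats(m);i=1+np.argmax(s[1:,4]);pts=np.argwhere(l==i)[:,::-1].astype(np.float32)
    (cx,cy),r=cv2.minEnclosingCircle(pts);print(name,s[i],ce[i]+[x0,y0],(cx+x0,cy+y0),r);return cx+x0,cy+y0
p=blob(a,272,313,170,210,60,'rotor')
print('ring@20',ray(a,p,20))
for q in [(293.5,189)]:print('knob',ray(a,q,54))
print('spindle', ray(a,(219.5,180),77),'scene',ray(b,(277.5,183),77),'rotor knob scene',ray(b,(222.5,224),54))
im=np.hstack([cv2.resize(a['image'][150:220,180:320],(700,350),interpolation=2),]);im2=np.hstack([cv2.resize(b['image'][155:255,190:330],(350,250),interpolation=2),np.zeros((250,350,3),np.uint8)])
cv2.imwrite('pics/crop1.png',np.vstack([im,im2])[:,:,::-1])
```

```text
rotor [  6   5  31  30 568] [292.88556338 189.77288732] (292.9303798675537, 189.80379676818848) 15.091141700744629
ring@20 [ 512.11860161 -126.99008193   20.        ]
knob [ 509.82796808 -125.75129176   54.        ]
spindle [534.03141279  96.29045812  77.        ] scene [554.60750911  74.53709144  77.        ] rotor knob scene [ 515.68847803 -130.14867127   54.        ]
```

View pics/crop1.png

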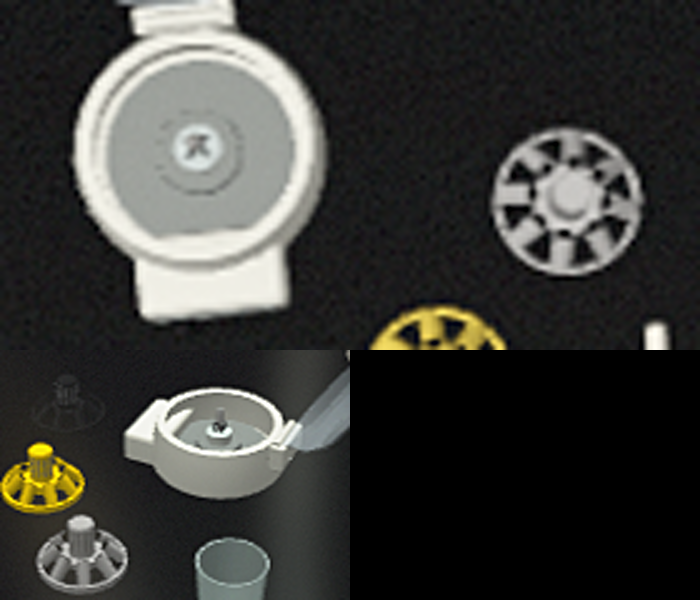

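The crop confirms it: the grey ring with eight pockets is at full-image (293,190). The spindle with its finger noses is at about (219,179.5). I'm moving above the rotor.

```bash
python3 -m inch '15 -7 0 0 0 0;28 -13 2 0 0 0;34 -16 4 0 0 0;34 -16 4 0 0 0;34 -16 4 0 0 0;34 -16 4 0 0 0;34 -16 4 0 0 0;34 -16 4 0 0 0;34 -16 4 0 0 0;34 -16 4 0 0 0' 1 60
python3 -m inch '34 -16 4 0 0 0;28 -14 4 0 0 0;20 -10 4 0 0 0;10 -5 4 0 0 0;6 -3 0 0 0 0;0 0 0 0 0 0;0 0 0 0 0 0;0 0 0 0 0 0;0 0 0 0 0 0;0 0 0 0 0 0'
python3 - <<'E'
from h import *
c=cap('wrist','w1');s=ctrl.sense();print(s['eef_pos'],s['ee_rot'],s['force'])
print(proj(c,[512,-127,20]),proj(c,[510,-126,54]))
E
```

```text
time_s: 0.93
eef_pos: [443.4, -211.5, 197.0]
ee_rot: [-0.0, 0.977, 0.211, -0.0]
force: [0.3, -1.3, 0.4]
grip_width: 1.001
grip_force: 0.0
time_s: 1.77
eef_pos: [511.7, -129.8, 181.5]
ee_rot: [0.0, 0.978, 0.211, 0.0]
force: [0.5, 0.6, 0.7]
grip_width: 0.998
grip_force: 0.0
[ 511.74617042 -129.64325644  181.46076127] [8.82157420e-05 9.77525089e-01 2.10819088e-01 6.99696058e-05] [-0.09485988 -0.09839133 -0.31172051]
[254.76608858 175.7958368 ] [252.73415048 184.24657319]
```

View pics/w1.png

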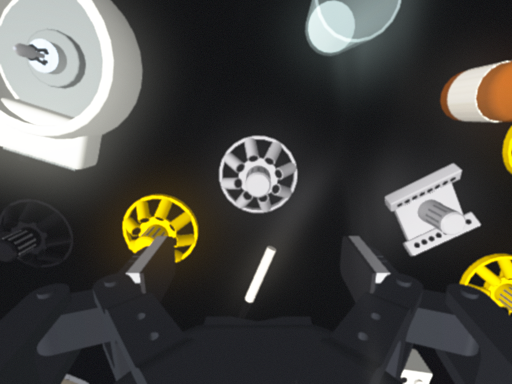

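The wrist view shows the tube rotor ring at about (258,174) and the knob top at about (258,182). The spindle is in view at about (35,52), and nothing stands near the rotor's fingers.

Run:
```python
from h import *
c=np.load('pics/w1.npz')
im=c['image'][125:222,210:308].astype(int)
m=((im.min(2)>70)).astype(np.uint8)
n,l,s,ce=cv2.connectedComponentsWithStats(m);i=1+np.argmax(s[1:,4]);print(s[i])
h=cv2.convexHull(np.argwhere(l==i)[:,::-1].astype(np.int32));e=cv2.fitEllipse(h);p=(e[0][0]+210,e[0][1]+125);print(e,p)
for z in(15,20,25):print(ray(c,p,z))
g=cv2.resize(c['image'][150:210,225:290,0],None,fx=6,fy=6);k=cv2.HoughCircles(g,cv2.HOUGH_GRADIENT,1,200,param1=80,param2=15,minRadius=60,maxRadius=110);print(k)
q=k[0,0,:2]/6+[225,150];print(q,ray(c,q,54))
```

```text
[   8   10   80   79 3777]
((47.71377944946289, 48.924598693847656), (78.609619140625, 79.64256286621094), 88.32199096679688) (257.7137794494629, 173.92459869384766)
[ 514.36031042 -129.55187308   15.        ]
[ 515.29163498 -129.12385723   20.        ]
[ 516.22295953 -128.69584139   25.        ]
[[[200.5 165.5  71.8]]]
[258.41666794 177.58333397] [ 518.53871271 -128.3724223    54.        ]
```

```bash
python3 -m inch '2.7 1.2 6 0 0 0;0 0 16 0 0 0;0 0 22 0 0 0;0 0 24 0 0 0;0 0 24 0 0 0;0 0 22 0 0 0;0 0 18 0 0 0;0 0 12 0 0 0;0 0 6 0 0 0;0 0 1 0 0 0' 1 60
python3 -m inch '0 0 0 0 0 0;0 0 0 0 0 0;0 0 0 0 0 0;0 0 0 0 0 0;0 0 0 0 0 0;0 0 0 0 0 0;0 0 0 0 0 0;0 0 0 0 0 0;0 0 0 0 0 0;0 0 0 0 0 0' 0 80
python3 -m inch '0 0 0 0 0 0;0 0 0 0 0 0;0 0 -4 0 0 0;0 0 -8 0 0 0;0 0 -12 0 0 0;0 0 -16 0 0 0;0 0 -20 0 0 0;0 0 -20 0 0 0;0 0 -12 0 0 0;0 0 -6 0 0 0' 0 80
python3 - <<'E'
from h import *
c=cap('wrist','w2');s=ctrl.sense();print(s['eef_pos'],s['ee_rot'],s['force'],s['wrist_torque'])
E
```

```text
time_s: 2.65
eef_pos: [514.5, -128.8, 29.1]
ee_rot: [-0.001, 0.977, 0.211, -0.001]
force: [0.4, -0.2, 0.3]
grip_width: 0.996
grip_force: 0.0
time_s: 3.48
eef_pos: [515.3, -129.2, 31.1]
ee_rot: [0.0, 0.977, 0.211, 0.0]
force: [-1.0, 0.5, 5.9]
grip_width: 0.276
grip_force: 78.1
time_s: 4.32
eef_pos: [515.6, -129.3, 130.6]
ee_rot: [0.001, 0.977, 0.211, 0.001]
force: [-0.8, -0.3, -1.8]
grip_width: 0.275
grip_force: 78.5
[ 515.66506769 -129.32169112  130.68188138] [0.00106452 0.97741861 0.21130525 0.00134607] [ 1.84516807  0.63484805 -0.48528044] [-0.02597805 -0.05329431  0.0205049 ]
```

View pics/w2.png

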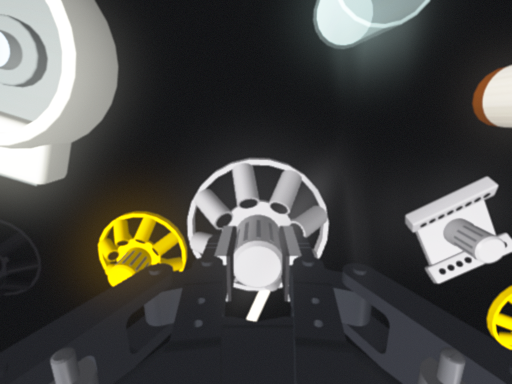

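The rotor is held by the knob (knob top at about (258,264)), with the ring level and centred in the picture. I'm lifting it and moving to a spot short of the spindle, so the wrist camera sees both.

```bash
python3 -m inch '0 -5 -6 0 0 0;0 -15 -8 0 0 0;0 -25 -8 0 0 0;0 -28 -8 0 0 0;0 -28 -8 0 0 0;0 -28 -8 0 0 0;0 -28 -8 0 0 0;0 -22 -6 0 0 0;0 -13 0 0 0 0;0 -6 0 0 0 0'
python3 -m inch '0 0 0 0 0 0;0 0 0 0 0 0;0 0 0 0 0 0;0 0 0 0 0 0;0 0 0 0 0 0;0 0 0 0 0 0;0 0 0 0 0 0;0 0 0 0 0 0;0 0 0 0 0 0;0 0 0 0 0 0'
python3 - <<'E'
from h import *
c=cap('wrist','w3');cap('top','t3');cap('scene','s3');s=ctrl.sense();print(s['eef_pos'],s['ee_rot'],s['force'],s['wrist_torque'])
print(cv2.Rodrigues(c['rvec'])[0],ray(c,(256,192),0),'f',c['intrinsics'][0,0])
cv2.imwrite('pics/w3b.png',np.vstack([np.hstack([c['image']]),])[:,:,::-1])
E
```

```text
time_s: 5.2
eef_pos: [432.0, 52.9, 188.2]
ee_rot: [-0.0, 0.977, 0.212, -0.0]
force: [0.3, -0.7, -0.9]
grip_width: 0.275
grip_force: 78.6
time_s: 6.03
eef_pos: [433.2, 51.3, 188.3]
ee_rot: [-0.0, 0.977, 0.211, 0.0]
force: [0.2, -0.2, -1.1]
grip_width: 0.273
grip_force: 78.6
[433.1853686   51.30920705 188.30834324] [1.00399733e-05 9.77419456e-01 2.11308317e-01 3.78998144e-05] [ 0.32714884  0.29931503 -2.18380738] [ 0.02773657 -0.02701602  0.06526703]
[[ 4.12342876e-01 -9.11028706e-01  2.24336282e-04]
 [-8.78205043e-01 -3.97420952e-01  2.66106161e-01]
 [-2.42341196e-01 -1.09923993e-01 -9.63943702e-01]] [410.16717458  42.25322775   0.        ] f 277.9558050885997
```

View pics/w3b.png

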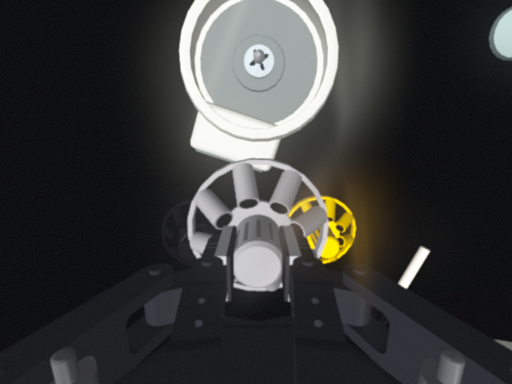

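The wrist view shows the spindle tip at about (258,56) in the white 28 mm shoulder disc centred near (259,61), with the held rotor's ring spanning columns 188–328 and its top at row 158. Next I'll measure both.

Run:
```python
from h import *
c=np.load('pics/w3.npz');w1=np.load('pics/w1.npz');w2=np.load('pics/w2.npz')
im=c['image'];g=im.min(2)
# shoulder disc (bright white)
sub=g[35:90,230:290];m=(sub>215).astype(np.uint8);n,l,s,ce=cv2.connectedComponentsWithStats(m);i=1+np.argmax(s[1:,4])
h=cv2.convexHull(np.argwhere(l==i)[:,::-1].astype(np.int32));e=cv2.fitEllipse(h);p=np.array(e[0])+[230,35];print('disc',p,e[1],ray(c,p,46))
d=(sub<120).astype(np.uint8)
print('tip guess',ray(c,(258,55.5),77))
# bowl inner rim & outer
# bowl wall outer silhouette: threshold, left/right per row
for r in(20,40,60,80):
    print(r,np.flatnonzero(g[r,150:360]>110)[[0,-1]]+150)
# ring height in w1
R=cv2.Rodrigues(c['rvec'])[0]
for nm,cc in(('w1',w1),('w2',w2),('w3',c)):
    R=cv2.Rodrigues(cc['rvec'])[0];o=-R.T@cc['tvec'].ravel();print(nm,'cam',o)
# w3 ring edges
gg=im[:,:,0].astype(int)
for r in(195,205,215,225):print('ring',r,np.flatnonzero(g[r,180:340]>100)[[0,-1]]+180)
print('top',[ (x,np.flatnonzero(g[150:200,x]>100)[0]+150) for x in(215,230,258,285,300)])
print('knob',[(r,list(g[r,226:294:2])) for r in(258,268)])
print('tipcrop');print(g[44:80:2,240:278:2])
```

```text
disc [258.44239998  60.29082108] (28.699167251586914, 31.35234260559082) [539.65361482  97.87845161  46.        ]
tip guess [537.80363791  97.56683848  77.        ]
20 [184 333]
40 [180 337]
60 [179 338]
80 [183 334]
w1 cam [ 571.92704339 -103.09549572  324.05838719]
w2 cam [ 575.37913067 -102.32731339  273.29401888]
w3 cam [493.40742379  78.02230374 330.82378438]
ring 195 [195 320]
ring 205 [190 325]
ring 215 [188 326]
ring 225 [187 328]
top [(215, np.int64(150)), (230, np.int64(150)), (258, np.int64(150)), (285, np.int64(164)), (300, np.int64(172))]
knob [(258, [np.uint8(133), np.uint8(70), np.uint8(50), np.uint8(54), np.uint8(183), np.uint8(197), np.uint8(205), np.uint8(204), np.uint8(204), np.uint8(204), np.uint8(203), np.uint8(203), np.uint8(202), np.uint8(202), np.uint8(202), np.uint8(202), np.uint8(200), np.uint8(199), np.uint8(199), np.uint8(200), np.uint8(199), np.uint8(199), np.uint8(198), np.uint8(199), np.uint8(201), np.uint8(200), np.uint8(176), np.uint8(140), np.uint8(90), np.uint8(60), np.uint8(74), np.uint8(86), np.uint8(209), np.uint8(222)]), (268, [np.uint8(56), np.
[... 1251 characters left out ...]
  90 141 118 114 165 231 225 227 229 228 173
  161]
 [163 163 203 233 226 102  81 118 225 214 129 106 225 224 227 228 226 166
  161]
 [164 165 186 233 231 219 222 223 231 227 133  69 206 225 228 229 210 161
  161]
 [164 162 165 225 230 230 230 230 229 226 205  69 159 227 228 229 177 161
  160]
 [164 164 162 184 230 230 230 230 227 226 227 185 213 228 230 207 159 160
  160]
 [164 164 164 162 199 230 230 230 226 228 228 227 225 229 219 162 160 160
  159]
 [165 164 163 162 159 186 224 230 226 228 229 226 225 193 155 159 159 160
  161]
 [165 164 163 164 162 159 152 174 202 221 219 186 156 147 160 162 161 161
  160]
 [165 163 163 162 162 162 162 156 146 143 144 148 158 160 160 160 161 160
  161]]
```

Run:
```python
from h import *
from scipy.optimize import least_squares
c=np.load('pics/w2.npz');g=c['image'].min(2);tcp=np.array([515.67,-129.32,130.68])
pts=[]
for r in range(175,236,4):
    f=np.flatnonzero(g[r,150:370]>90)
    pts+= [(f[0]+149.5,r),(f[-1]+150.5,r)]
for x in range(225,295,5): pts.append((x,np.flatnonzero(g[120:220,x]>90)[0]+119.5))
ax=np.array([.911,.413]);ay=np.array([.413,-.911])
for h in(8,12,16,20):
    z=tcp[2]-31.1+h
    P=np.array([ray(c,p,z)[:2] for p in pts])
    s=least_squares(lambda v:np.hypot(*(P-v[:2]).T)-v[2],[tcp[0],tcp[1],45],loss='soft_l1')
    d=s.x[:2]-tcp[:2];print(h,'R',s.x[2],'centre-tcp world',d,'tool',ax@d,ay@d,'rms',np.sqrt(np.mean(s.fun**2)))
z=tcp[2]-31.1+54
for q in((257,264),(258,264),(258,268)):
    d=ray(c,q,z)[:2]-tcp[:2];print('knob',q,ax@d,ay@d)
gg=g[235:300,225:295].astype(np.uint8);m=(gg>190).astype(np.uint8);n,l,s,ce=cv2.connectedComponentsWithStats(m);i=1+np.argmax(s[1:,4]);print(s[i],ce[i]+[225,235])
```

```text
8 R 45.461825964501735 centre-tcp world [-3.21238211 -1.85609142] tool -3.693045859177532 0.36418546938714036 rms 0.21128731140432958
12 R 44.36449960246643 centre-tcp world [-1.69372313 -1.1597612 ] tool -2.021963149544897 0.3570347973887992 rms 0.20618673958007666
16 R 43.26717115094281 centre-tcp world [-0.17505464 -0.46342989] tool -0.3508713190167466 0.3498870604589753 rms 0.20108622663958822
20 R 42.16984067525036 centre-tcp world [1.34362317 0.23290251] tool 1.3202294414464273 0.34274218173303267 rms 0.19598576881344926
knob (257, 264) -2.835994932287909 0.13105573378204888
knob (258, 264) -2.836986020271627 0.6115444261693279
knob (258, 268) -4.989740611742456 0.6115010151022419
[   9    6   47   59 1970] [256.03756345 267.91370558]
```

The rotor axis sits at tool (-2.7, +0.3) mm from the TCP, and the spindle axis is at about (539, 97.7). I'm going over it and then down to just above the tip.

```bash
python3 -m inch '4 0 0 0 0 0;10 0 0 0 0 0;16 0.3 2 0 0 0;20 0.4 5 0 0 0;20 0.4 8 0 0 0;18 0 10 0 0 0;14 0 10 0 0 0;10 0 8 0 0 0;5 0 5 0 0 0;1.2 0 2 0 0 0'
python3 -m inch '0 0 10 0 0 0;0 0 10 0 0 0;0 0 6 0 0 0;0 0 3 0 0 0;0 0 0 0 0 0;0 0 0 0 0 0;0 0 0 0 0 0;0 0 0 0 0 0;0 0 0 0 0 0;0 0 0 0 0 0'
python3 - <<'E'
from h import *
c=cap('scene','s4');w=cap('wrist','w4');s=ctrl.sense();print(s['eef_pos'],s['ee_rot'],s['force'],s['wrist_torque'])
cv2.imwrite('pics/v4.png',np.hstack([cv2.resize(c['image'][120:230,220:350],(472,400),interpolation=2),cv2.resize(w['image'][100:340,160:356],(327,400))])[:,:,::-1])
E
```

```text
time_s: 7.02
eef_pos: [541.5, 99.4, 137.3]
ee_rot: [-0.0, 0.977, 0.211, -0.001]
force: [-0.6, -0.5, -1.2]
grip_width: 0.277
grip_force: 78.6
time_s: 7.85
eef_pos: [541.4, 99.1, 109.5]
ee_rot: [0.0, 0.977, 0.211, 0.0]
force: [-0.1, 0.2, -0.5]
grip_width: 0.276
grip_force: 78.6
[541.32404818  99.12049473 109.42052943] [3.21534688e-05 9.77417715e-01 2.11316343e-01 1.15804040e-04] [-0.36553518 -0.25241393 -0.95310674] [ 0.02552083 -0.01245432  0.01127437]
```

View pics/v4.png

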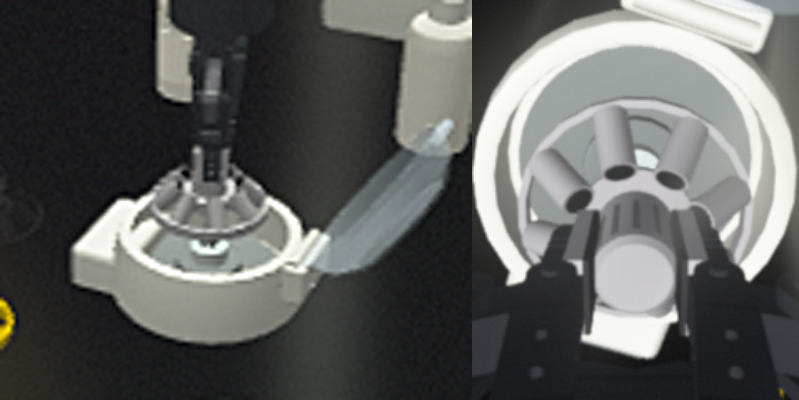

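The crops show the rotor level above the spindle and centred in the bowl. I'm going down in checked steps.

```bash
python3 -m inch '0 0 2 0 0 0;0 0 3 0 0 0;0 0 3 0 0 0;0 0 3 0 0 0;0 0 2 0 0 0;0 0 1.5 0 0 0;0 0 1.5 0 0 0;0 0 0 0 0 0;0 0 0 0 0 0;0 0 0 0 0 0'
python3 -m inch '0 0 1 0 0 0;0 0 1 0 0 0;0 0 1 0 0 0;0 0 1 0 0 0;0 0 1 0 0 0;0 0 1 0 0 0;0 0 0 0 0 0;0 0 0 0 0 0;0 0 0 0 0 0;0 0 0 0 0 0'
python3 -c "
from h import *
s=ctrl.sense();print(s['eef_pos'],s['force'],s['wrist_torque'])"
```

```text
time_s: 8.78
eef_pos: [541.4, 99.1, 93.4]
ee_rot: [0.0, 0.977, 0.211, 0.0]
force: [0.0, -0.3, -0.8]
grip_width: 0.276
grip_force: 78.6
time_s: 9.62
eef_pos: [541.3, 99.1, 87.3]
ee_rot: [0.0, 0.977, 0.211, 0.0]
force: [1.1, 0.5, -0.5]
grip_width: 0.277
grip_force: 78.6
[541.30233914  99.11938098  87.34184288] [ 1.10286051  0.48673338 -0.53645893] [-0.02415711  0.01846818 -0.03384031]
```

```bash
python3 -m inch '0 0 1 0 0 0;0 0 1 0 0 0;0 0 1 0 0 0;0 0 0.5 0 0 0;0 0 0 0 0 0;0 0 0 0 0 0;0 0 0 0 0 0;0 0 0 0 0 0;0 0 0 0 0 0;0 0 0 0 0 0'
python3 -m inch '0 0 0.5 0 0 0;0 0 0.5 0 0 0;0 0 0.5 0 0 0;0 0 0.5 0 0 0;0 0 0 0 0 0;0 0 0 0 0 0;0 0 0 0 0 0;0 0 0 0 0 0;0 0 0 0 0 0;0 0 0 0 0 0' - 110
```

```text
time_s: 10.45
eef_pos: [541.5, 99.2, 84.0]
ee_rot: [0.0, 0.977, 0.211, 0.0]
force: [3.7, 2.1, 0.7]
grip_width: 0.279
grip_force: 78.6
time_s: 11.28
eef_pos: [541.8, 99.2, 82.3]
ee_rot: [0.0, 0.977, 0.211, 0.001]
force: [4.6, 3.6, 5.3]
grip_width: 0.266
grip_force: 108.3
```

```bash
python3 -m inch '0.4 0 0 0 0 0;0.4 0 0 0 0 0;0 0 0.5 0 0 0;0 0 0.5 0 0 0;0 0 0.5 0 0 0;0 0 0.5 0 0 0;0 0 0 0 0 0;0 0 0 0 0 0;0 0 0 0 0 0;0 0 0 0 0 0'
python3 -m inch '0 0 0.5 0 0 0;0 0 0.5 0 0 0;0 0 0.5 0 0 0;0 0 0.5 0 0 0;0 0 0 0 0 0;0 0 0 0 0 0;0 0 0 0 0 0;0 0 0 0 0 0;0 0 0 0 0 0;0 0 0 0 0 0'
```

```text
time_s: 12.12
eef_pos: [542.5, 99.5, 81.5]
ee_rot: [0.0, 0.977, 0.211, 0.001]
force: [-0.2, 2.5, 15.6]
grip_width: 0.267
grip_force: 109.9
time_s: 12.95
eef_pos: [543.1, 99.6, 81.0]
ee_rot: [0.0, 0.977, 0.211, 0.002]
force: [-4.2, 2.6, 28.3]
grip_width: 0.271
grip_force: 111.4
```

```bash
python3 -m inch '-0.4 -0.2 0 0 0 0;-0.4 -0.2 0 0 0 0;0 0 0.3 0 0 0;0 0 0.3 0 0 0;0 0 0.3 0 0 0;0 0 0.3 0 0 0;0 0 0 0 0 0;0 0 0 0 0 0;0 0 0 0 0 0;0 0 0 0 0 0' - 120
python3 -c "
from h import *
s=ctrl.sense();print(s['eef_pos'],s['ee_rot'],s['force'],s['wrist_torque'])"
```

```text
time_s: 13.78
eef_pos: [543.0, 99.7, 80.9]
ee_rot: [0.001, 0.977, 0.211, 0.003]
force: [-4.1, 3.4, 35.6]
grip_width: 0.264
grip_force: 116.9
[543.03017502  99.65941342  80.88905586] [6.98126592e-04 9.77387223e-01 2.11433599e-01 3.09229305e-03] [-4.0754058   3.42503235 35.63145937] [0.65920131 0.83414783 0.02423443]
```

```bash
python3 -m inch '-0.5 -0.4 0 0 0 0;-0.5 -0.4 0 0 0 0;0 0 0 0 0 0;0 0 0 0 0 0;0 0 0 0 0 0;0 0 0 0 0 0;0 0 0 0 0 0;0 0 0 0 0 0;0 0 0 0 0 0;0 0 0 0 0 0' - 120
python3 -c "
from h import *
s=ctrl.sense();print(s['eef_pos'],s['ee_rot'],s['force'],s['wrist_torque'])
c=cap('scene','s5');w=cap('wrist','w5')
cv2.imwrite('pics/v5.png',np.hstack([cv2.resize(c['image'][120:230,220:350],(472,400),interpolation=2),cv2.resize(w['image'][100:340,160:356],(327,400))])[:,:,::-1])"
```

```text
time_s: 14.62
eef_pos: [542.5, 99.6, 81.0]
ee_rot: [0.001, 0.977, 0.211, 0.004]
force: [-0.2, 2.6, 33.0]
grip_width: 0.263
grip_force: 116.8
[542.54971625  99.57243431  80.95367198] [0.00120408 0.9773924  0.2113918  0.00401979] [-0.21423542  2.5676003  32.99899988] [ 0.31600908  0.12137486 -0.00089332]
```

View pics/v5.png

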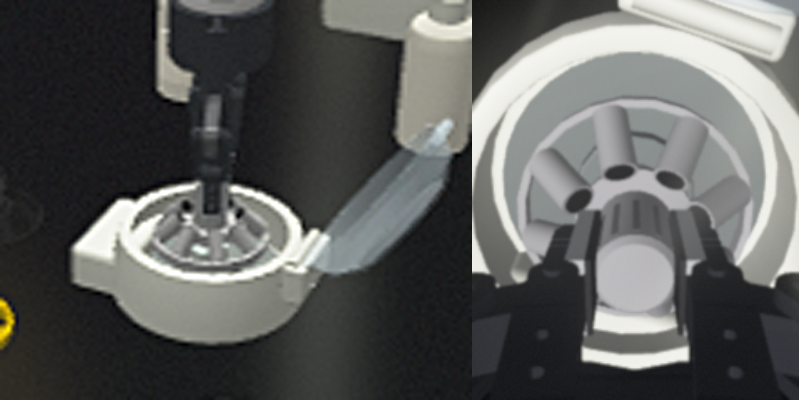

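The views show the rotor seated low in the bowl on the catch, upright and not slipped, but not snapped yet. I'm correcting the small tilt and side load and pressing on.

```bash
python3 -m inch '0 -0.2 0 0.04 -0.07 0;0 -0.2 0.3 0 0 0;-0.1 0 0.3 0 0 0;-0.1 0 0.3 0 0 0;-0.1 0 0.3 0 0 0;-0.1 0 0.3 0 0 0;0 0 0 0 0 0;0 0 0 0 0 0;0 0 0 0 0 0;0 0 0 0 0 0' - 120
python3 -c "
from h import *
s=ctrl.sense();print(s['eef_pos'],s['ee_rot'],s['force'],s['wrist_torque'])"
```

```text
time_s: 15.55
eef_pos: [541.5, 99.6, 76.9]
ee_rot: [-0.0, 0.977, 0.211, -0.001]
force: [9.2, 1.9, 4.3]
grip_width: 0.261
grip_force: 118.7
[541.46964807  99.59504502  76.85530674] [-2.53146302e-04  9.77431984e-01  2.11248568e-01 -8.34285092e-04] [9.16012129 1.92056386 4.25330317] [ 0.25828295 -1.81381374 -0.00464962]
```

It snapped through. I'm relieving the side load, then pressing down to the hard stop.

```bash
python3 -m inch '0.4 0 0 0 0 0;0.4 0 0 0 0 0;0 0 0.5 0 0 0;0 0 0.5 0 0 0;0 0 0.5 0 0 0;0 0 0.5 0 0 0;0 0 0.5 0 0 0;0 0 0 0 0 0;0 0 0 0 0 0;0 0 0 0 0 0'
python3 -m inch '0 0 0.5 0 0 0;0 0 0.5 0 0 0;0 0 0.3 0 0 0;0 0 0.3 0 0 0;0 0 0 0 0 0;0 0 0 0 0 0;0 0 0 0 0 0;0 0 0 0 0 0;0 0 0 0 0 0;0 0 0 0 0 0'
python3 -c "
from h import *
s=ctrl.sense();print(s['eef_pos'],s['ee_rot'],s['force'],s['wrist_torque'])"
```

```text
time_s: 16.38
eef_pos: [542.0, 100.0, 75.2]
ee_rot: [-0.0, 0.977, 0.211, -0.001]
force: [2.7, 1.2, 19.4]
grip_width: 0.263
grip_force: 120.4
time_s: 17.22
eef_pos: [542.2, 100.0, 75.1]
ee_rot: [-0.0, 0.977, 0.211, -0.001]
force: [-2.4, 1.0, 31.8]
grip_width: 0.264
grip_force: 121.5
[542.21408091 100.04802149  75.08465923] [-1.50147829e-04  9.77394080e-01  2.11424200e-01 -7.72720765e-04] [-2.37392843  0.98671588 31.80062922] [ 0.17866308  0.47153395 -0.0384171 ]
```

```bash
python3 -m inch '0 0 0 0 0 0;0 0 0 0 0 0;0 0 0 0 0 0;0 0 0 0 0 0;0 0 0 0 0 0;0 0 0 0 0 0;0 0 0 0 0 0;0 0 0 0 0 0;0 0 0 0 0 0;0 0 0 0 0 0'
python3 -c "
from h import *
c=cap('scene','s6');w=cap('wrist','w6')
cv2.imwrite('pics/v6.png',np.hstack([cv2.resize(c['image'][120:270,180:350],(453,400),interpolation=2),cv2.resize(w['image'][100:340,160:356],(327,400))])[:,:,::-1])"
```

```text
time_s: 18.05
eef_pos: [542.2, 100.1, 75.1]
ee_rot: [-0.0, 0.977, 0.211, -0.001]
force: [-2.2, 0.8, 32.7]
grip_width: 0.263
grip_force: 121.5
```

View pics/v6.png

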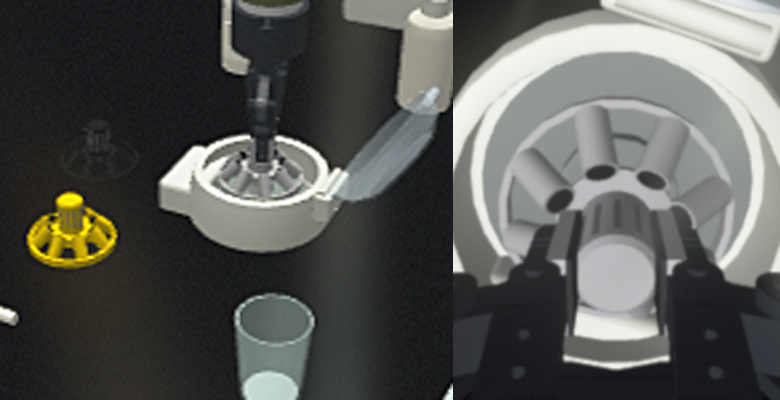

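The rotor is level and deep in the bowl, still gripped. The z reading matches the hard stop, the press is a steady 33 N, and the surroundings look untouched.

```bash
python3 -c "
from rig import ctrl
print(ctrl.finish_job())"
```

```text
the job is handed in; nothing more can be done
None
```

The tube rotor is on the spindle, snapped through the catch down to the hard stop, and was handed in still gripped and pressed down with about 33 N; nothing else on the bench was touched.

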